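Take the air-filter cartridge out of the blender base

TASK

First switch the blender off by tipping its chrome toggle all the way over towards the front, the side that faces the robot. Then press the louvred filter cartridge in the blender's deck down until its latch lets go and it springs up, pull it straight out and put it inside the green tray without dropping it. Leave the glass lid, wrench, sealing ring and white cap where they are.

Things in the scene. Friction and masses are not known exactly. Their poses are not given: they have to be found in the camera images.
- blender: Cream blender base without jug, fixed. Origin on the counter under its deck; x from front to back, y to its left, z up. Deck: flat top 90 mm above the counter, x -75 to 75, y -85 to 100 mm. Round motor tower, 156 mm across, 140 mm high (coupling to 156), at x 0, y 165 mm. Filter well at x -10, y -45 mm; toggle at x 0, y 50 mm
- well_mouth (a point): Centre of the filter well's mouth, level with the deck top; axes as the blender's. The mouth is 53 mm (x) by 26 mm (y), straight down; 1 mm play round the cartridge. Once sprung up, the cartridge stands with its top about 32 mm above this point and 32 mm still in the well: lift it straight up more than 32 mm to free it
- toggle (a joint): Angle of the chrome toggle switch (rad): 1.0 fully on, leaning 0.5 rad to the blender's back (+x); 0 fully off, leaning 0.5 rad to the front (-x). Starts on, stays where it is left, takes about 1.5 N at its tip. Pivot at blender x 0, y 50, z 96 mm, axis along the blender's y. Under 0.12 counts as off
- toggle_tip (a point): Centre of the toggle's rounded end (11 mm thick), 42 mm from the pivot; the stem below is 7 mm thick
- cartridge: White plastic filter cartridge, an upright block 51 mm (its x) by 24 mm (its y) by 64 mm high, about 60 g, dark slots across its top; a latch notch in its +x end is hidden in the well. Origin at the centre of its underside, z up. Starts latched in the well, axes as the blender's, top 12 mm above the deck; pulling alone does not release it
- cartridge_top (a point): Centre of the cartridge's flat top, 64 mm above its underside: press here. Pressed straight down, the latch lets go about 5 mm in; the stop is at 7.5 mm (top then 4.5 mm above the deck). It takes 4 N at first, rising to about 8 N. When then let go, the cartridge springs up to 20 mm above its starting height and stays there
- tray: Loose green plastic open tray, 200 mm (its x) by 150 mm (its y), walls 30 mm high and 4 mm thick, floor 4 mm thick, empty. Origin at the centre of its underside, z up
- glass_lid: Clear glass blender lid, 104 mm disc with a knob, 37 mm high; origin at the centre of its underside. Bystander
- wrench: Small steel wrench 140 mm long, lying flat along its x axis; bystander
- seal_ring: Pale silicone sealing ring, 76 mm across, 6 mm high; origin at its centre underneath. Bystander
- white_cap: White plastic screw cap, 40 mm across, 16 mm high; origin at the centre of its underside. Bystander
There are look-alikes about, which are no part of the job. Of the things that look like the tray, the larger one is meant.

How it is judged:
By the outcome, as a careful person would: the job done as asked, in the order asked, and still so for the second after the job is handed in, with the robot touching nothing.
It also fails if it takes over 58 s, if anything falls off the work surface, if the arm or the gripper's body presses on something with over 40 N, if the wrist force passes 120 N, or if a joint passes its speed limit or range.

ROBOT

A 7-joint arm with a two-finger parallel gripper is mounted at the origin on the work surface. World frame = base frame: x ahead of the robot, y to its left, z up, the work surface at z = 0. Lengths are in m, angles in rad, forces in N, time in s.
With the tool pointing down it reaches from about 0.4 to 0.85 m from the base axis. Payload 10.4 kg.
Tool frame: the origin (TCP) lies midway between the tips of the shut fingers; the grasp point (between the pads) lies 19 mm behind it (ctrl.tcp_to_grasp is the distance from the TCP to the grasp point, in m); x points along the fingers, y is the direction in which the jaws open and shut, and the axes are right-handed (so a half turn about x gives the same grasp; the last joint's range is limited). The gripper opens to 85 mm and grips with 20 to 120 N. Pads are 22 mm wide; open, the fingers measure 114 mm over their backs; the gripper's body (76 mm by 85 mm) begins 54 mm behind the grasp point. The pads swing forward as they close: fully open they stand 13 mm farther back than shut.
Start: joints at [-1.16, 0.332, -0.065, 1.46, 0.022, 1.35, -0.088], TCP at [0.263, 0.567, 0.231] pointing down, gripper open.
Joint ranges: [-2.6, 2.6], [-0.5, 2.12], [-1.47, 1.34], [0.16, 2.42], [-1.27, 4.41], [0.06, 2.06], [-2.6, 2.6]. Speed limits (rad/s): [2.22, 2.22, 2.79, 2.79, 3.14, 3.14, 3.14].

INTERFACE

Orientations are given as a unit quaternion [w, x, y, z].
In Python, from rig import ctrl gives the robot as it stands.
- The arm moves only by the shell command python3 -m creep 'ROWS'. ROWS is JSON, a list of rows, each a list of 7 numbers: the turn, a rotation vector about the world's x, y, z in rad, then the shift along the world's x, y, z in cm, then the closure, from 0 (fully open) to 1 (shut). In form: [[rx, ry, rz, tx, ty, tz, hand], ...]. A call has 1 to 20 rows; each row shifts and turns the commanded pose from where the row before left it; what a row does not reach is not made up. A row lasts 1/10 s, in which the tool goes at most 50 mm and 8.59 degrees, less where a joint would pass 70% of its speed; a pose out of reach is approached as far as the arm can. A call is refused whole if a number of a shift passes 5 or a number of a turn 0.15, either way. A call with a gripper value outside its range is refused whole. The fingers move at their own pace and stop on an object; the grip force is fixed at half the most. Time passes only in rows, so rows that do not move let the fingers close. It gives the time, the measured TCP pose, the force and the opening at its end, in the units of the state.
- ctrl.get_state(): the state, without advancing time (a new reading comes with each control period).
- ctrl.read_camera(name): name is "scene" or "top" or "wrist"; returns a dict with "color" (420x560x3 uint8, blue, green, red), "camera_matrix" (3x3 intrinsics, pixels), "rvec" (rotation vector, rad) and "tvec" (3), from world to camera coordinates, as OpenCV has them. Camera axes: x right, y down, z forward; pixel columns grow to the right and rows downward; lengths in m; the calibration is good to about 2 mm. A picture is of the moment at which its call begins. There is no depth.
- ctrl.sign_off(): hands the job in, once; it reports no verdict.
The state is a dict: "t": time; "qpos": joint angles; "joint_vel": joint speeds; "tau": joint torques, N m; "position": TCP position; "ee_rot": TCP orientation; "wrist_force": force on the tool from outside, world axes, zero at the start; "ft_torque": the same for the moment, N m; "opening": finger opening in m.
Only numpy, scipy, OpenCV 4.12 (cv2) and the standard library are available. Lean on these libraries where they do the work, as an engineer would, in place of code of your own. Each camera call takes 0.05 s, during which the arm holds its last target.

## Working session

There is one attempt and no reset: what is moved stays moved. The work goes in short steps, Python scripts to look and compute and a shell command to move; the robot and the scene stay as the last step left them, time stands still between calls to the robot, and variables do not carry over. Pictures are saved under pics/ and viewed, and the job is handed in when it is done.

```bash
mkdir -p pics; ls; cat > h.py <<'E'
import numpy as np, cv2
from rig import ctrl
from scipy.spatial.transform import Rotation as R
def snap(n,f):
    d=ctrl.read_camera(n); cv2.imwrite('pics/%s.png'%f,d['color']); np.savez('pics/%s.npz'%f,K=d['camera_matrix'],r=d['rvec'],t=d['tvec']); return d
def load(f):
    z=np.load('pics/%s.npz'%f); return z['K'],z['r'],z['t']
def ray(f,u,v):
    K,r,t=load(f); Rm=cv2.Rodrigues(r)[0]; c=-Rm.T@t.reshape(3)
    return c,Rm.T@np.linalg.inv(K)@np.array([u,v,1.])
def onz(f,u,v,z):
    c,d=ray(f,u,v); return c+d*(z-c[2])/d[2]
def proj(f,P):
    K,r,t=load(f); return cv2.projectPoints(np.array(P,float).reshape(-1,1,3),r,t,K,None)[0].reshape(-1,2)
def crop(f,x0,y0,x1,y1,s,o):
    im=cv2.imread('pics/%s.png'%f)[y0:y1,x0:x1]; cv2.imwrite('pics/%s.png'%o,cv2.resize(im,None,fx=s,fy=s,interpolation=cv2.INTER_CUBIC))
E
python3 - <<'E'
from h import *
for n in('scene','top','wrist'): snap(n,n+'0')
s=ctrl.get_state();print({k:np.round(v,4).tolist() for k,v in s.items()},ctrl.tcp_to_grasp)
E
```

```text
pics
{'t': 0.15, 'qpos': [-1.1596, 0.3327, -0.0647, 1.4607, 0.0216, 1.3499, -0.0885], 'joint_vel': [-0.0015, -0.001, 0.0005, -0.0022, -0.0011, 0.0001, 0.0026], 'tau': [0.0004, -62.5831, 0.0489, -39.1853, 0.0163, 0.0075, -0.0], 'position': [0.2626, 0.5669, 0.2307], 'ee_rot': [0.6905, 0.1518, 0.6906, -0.1525], 'wrist_force': [-0.9011, -0.299, 0.0927], 'ft_torque': [-0.0254, 0.0178, 0.0124], 'opening': 0.0851} 0.0187
```

View pics/scene0.png

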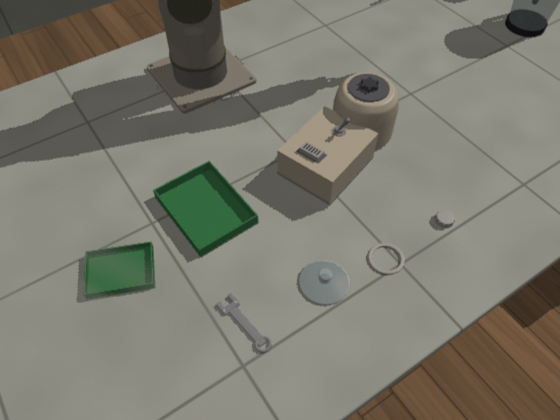

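View pics/top0.png

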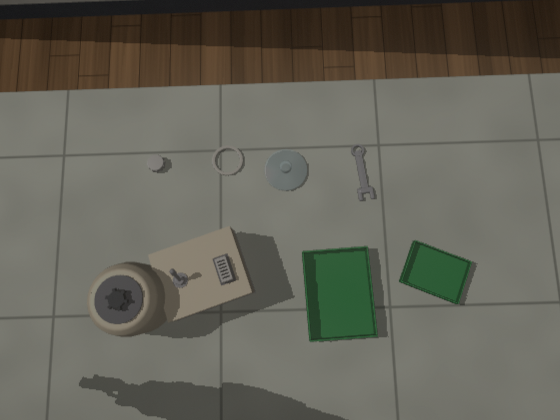

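View pics/wrist0.png

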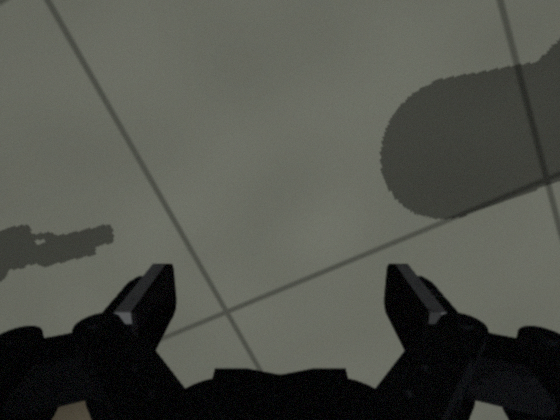

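The scene camera shows the blender near (330,150), the large tray at (205,208) and the small look-alike tray at (120,270). In the top view the blender deck is near (200,273), the cartridge at (224,269), the toggle at (178,277) and the large tray at (340,293). Next I'll enlarge both views.

```bash
python3 - <<'E'
from h import *
crop('top0',80,220,260,340,4.4,'topc'); crop('scene0',260,60,420,210,4,'scenec'); crop('top0',290,230,390,350,5,'topt')
print(onz('top0',280,210,0),onz('top0',281,210,0),onz('top0',280,211,0))
E
```

```text
[ 0.6191884  -0.09234516  0.        ] [ 0.61911238 -0.09472609  0.        ] [ 0.61676828 -0.09227976  0.        ]
```

View pics/topc.png

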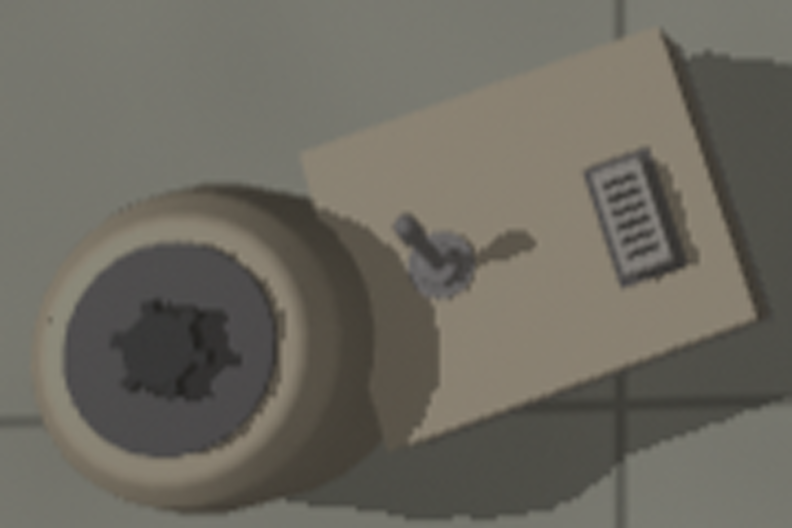

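View pics/scenec.png

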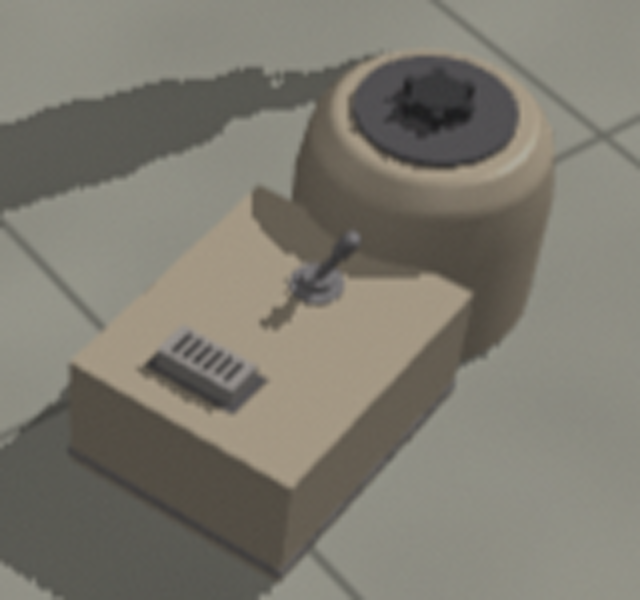

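View pics/topt.png

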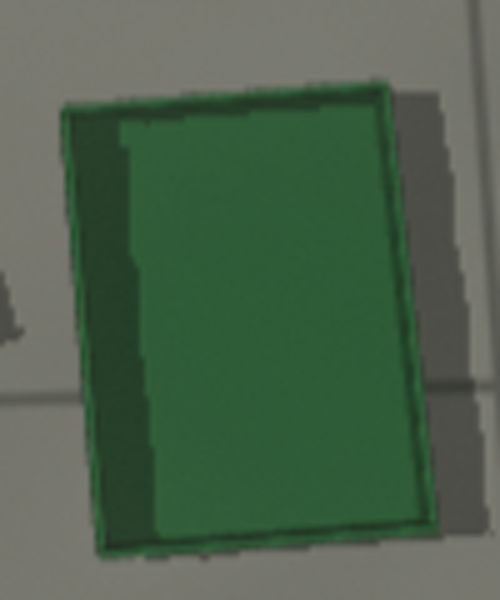

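```bash
cat > fit.py <<'E'
from h import *
from scipy.optimize import least_squares
C=np.array([[75,-85,90],[75,100,90],[-75,-85,90],[-75,100,90]])/1e3
T=np.array([[660,30],[302,153],[757,320],[408,447]])/4.4+[80,220]
S=np.array([[292,487],[472,293],[72,365],[258,187]])/4+[260,60]
# crop resize half-pixel
T+=0.5/4.4-0.5; S+=0.5/4-0.5
def W(p,P): return np.asarray(P)@R.from_euler('z',p[2]).as_matrix().T+[p[0],p[1],0]
f=lambda p: np.r_[(proj('top0',W(p,C))-T).ravel(),(proj('scene0',W(p,C))-S).ravel()]
r=least_squares(f,[.5,.1,.3]);print(r.x,np.round(r.fun,1))
np.save('bl.npy',r.x);p=r.x
for n,q in dict(well=[-10,-45,90],ctop=[-10,-45,102],pivot=[0,50,96],tip=[42*np.sin(.5),50,96+42*np.cos(.5)],tipoff=[-42*np.sin(.5),50,96+42*np.cos(.5)],tower=[0,165,140]).items():
    w=W(p,np.array(q)/1e3); print(n,w.round(4),((proj('top0',w)-[80,220])*4.4).round(),((proj('scene0',w)-[260,60])*4).round())
# tray rim
Q=np.array([[65,104],[387,82],[435,525],[100,555]])/5+[290,230]+.1-.5
w=np.array([onz('top0',*q,.03) for q in Q]);print(w.round(4),w.mean(0))
E
python3 fit.py
```

```text
[0.4759204  0.07287165 0.32306017] [-0.3 -1.9 -0.5 -0.2  0.7 -1.6 -3.7  0.7 -1.   0.6 -1.  -0.  -1.8 -0.4
 -1.3 -0.5]
well [0.4807 0.027  0.09  ] [[636. 212.]] [[200. 372.]]
ctop [0.4807 0.027  0.102 ] [[632. 210.]] [[201. 357.]]
pivot [0.46   0.1203 0.096 ] [[439. 260.]] [[310. 276.]]
tip [0.4791 0.1267 0.1329] [[406. 217.]] [[347. 244.]]
tipoff [0.441  0.1139 0.1329] [[432. 300.]] [[287. 213.]]
tower [0.4235 0.2293 0.14  ] [[173. 347.]] [[427. 111.]]
[[ 0.5187 -0.1418  0.03  ]
 [ 0.5243 -0.2881  0.03  ]
 [ 0.3296 -0.2969  0.03  ]
 [ 0.3209 -0.1499  0.03  ]] [ 0.42335041 -0.21918928  0.03      ]
```

```bash
python3 - <<'E'
from h import *
crop('top0',200,240,260,285,13,'topd'); crop('scene0',270,115,350,175,10,'scened')
E
```

```text
(no output)
```

View pics/topd.png

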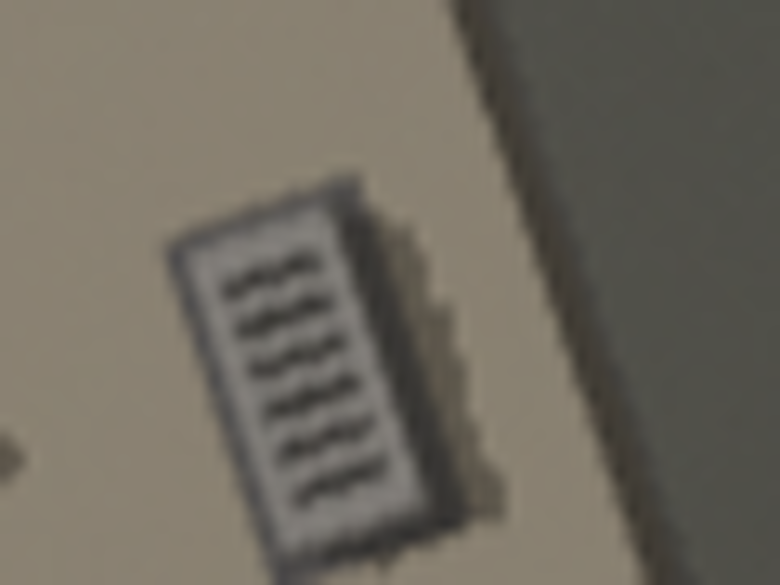

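View pics/scened.png

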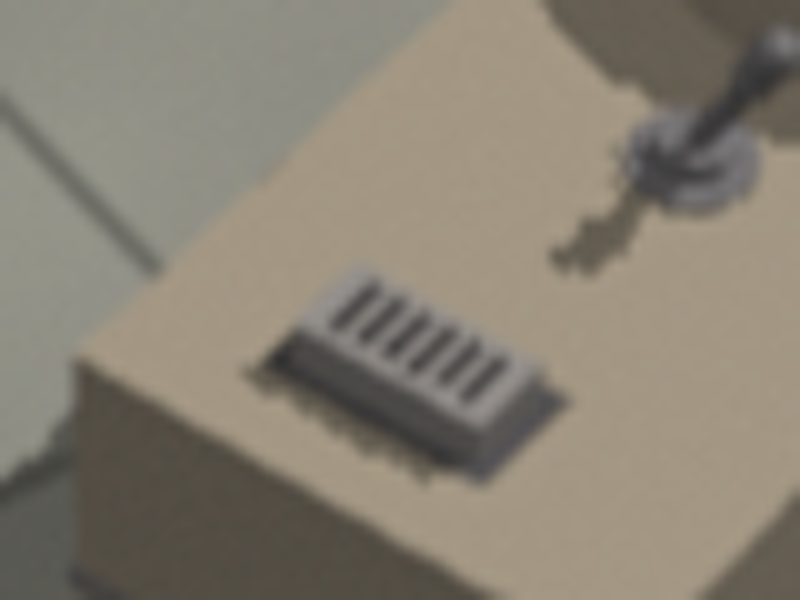

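```bash
python3 - <<'E'
import re
s=open('fit.py').read()
s=s.replace("f=lambda p: np.r_[","""A=np.array([[-10,-45,102],[42*np.sin(.5),50,96+42*np.cos(.5)]])/1e3
TA=np.array([[308/13+199.54,377/13+239.54],[405/4.4+79.6,224/4.4+219.6]]);SA=np.array([[311.6,149.2],[270+77.8-.4,115+4.5-.4]])
f=lambda p: np.r_[(proj('top0',W(p,A))-TA).ravel(),(proj('scene0',W(p,A))-SA).ravel(),""").replace("[.5,.1,.3])","[.5,.1,.3],loss='soft_l1',f_scale=.5)")
open('fit.py','w').write(s)
E
python3 fit.py
python3 - <<'E'
from h import *
print(onz('top0',308/13+199.54,377/13+239.54,.102),onz('scene0',311.6,149.2,.102))
s=ctrl.get_state();q=s['ee_rot'];print(R.from_quat([q[1],q[2],q[3],q[0]]).as_matrix().round(3))
E
```

```text
[0.47556229 0.07414396 0.31645696] [-0.2 -0.4 -0.1 -1.2 -1.1 -0.3 -0.2  1.6 -0.6 -1.6 -1.  -0.4 -0.  -1.1
 -4.6  0.6 -1.   0.2 -0.5 -0.1 -1.5 -1.  -0.6 -0.8]
well [0.4801 0.0283 0.09  ] [[633. 213.]] [[201. 371.]]
ctop [0.4801 0.0283 0.102 ] [[629. 212.]] [[202. 356.]]
pivot [0.46   0.1217 0.096 ] [[436. 261.]] [[312. 275.]]
tip [0.4791 0.1279 0.1329] [[403. 217.]] [[349. 243.]]
tipoff [0.4409 0.1154 0.1329] [[429. 301.]] [[289. 212.]]
tower [0.4242 0.231  0.14  ] [[170. 345.]] [[429. 111.]]
[[ 0.5187 -0.1418  0.03  ]
 [ 0.5243 -0.2881  0.03  ]
 [ 0.3296 -0.2969  0.03  ]
 [ 0.3209 -0.1499  0.03  ]] [ 0.42335041 -0.21918928  0.03      ]
[0.47928774 0.02775879 0.102     ] [0.4821312  0.02978616 0.102     ]
[[-0.     0.42   0.907]
 [-0.001  0.907 -0.42 ]
 [-1.    -0.001  0.   ]]
```

The fit is good to about 2 mm. The blender origin is (0.4756, 0.0741) with yaw 0.317, the cartridge is near (0.480, 0.028) and the tray centre is (0.423, -0.219). First move: go behind the toggle with the fingers shut.

```bash
python3 -m creep '[[0,0,0.054,1.8,-3.05,0,1],[0,0,0.054,1.8,-3.05,0,1],[0,0,0.054,1.8,-3.05,0,1],[0,0,0.054,1.8,-3.05,0,1],[0,0,0.054,1.8,-3.05,0,1],[0,0,0.054,1.8,-3.05,0,1],[0,0,0.054,1.8,-3.05,0,1],[0,0,0.054,1.8,-3.05,0,1],[0,0,0.054,1.8,-3.05,0,1],[0,0,0.054,1.8,-3.05,0,1],[0,0,0.054,1.8,-3.05,0,1],[0,0,0.054,1.8,-3.05,0,1],[0,0,0.054,1.8,-3.05,0,1],[0,0,0.054,1.8,-3.05,0,1],[0,0,0,0,0,0,1],[0,0,0,0,0,0,1]]'
cat > st.py <<'E'
from h import *
p=np.load('bl.npy')
def st():
    s=ctrl.get_state();q=s['ee_rot'];M=R.from_quat([q[1],q[2],q[3],q[0]]).as_matrix()
    B=R.from_euler('z',p[2]).as_matrix()
    print('t',s['t'],'pos',np.round(s['position'],4),'blender mm',np.round(1e3*B.T@(np.array(s['position'])-[p[0],p[1],0]),1),'yaw tooly',np.arctan2(M[1,1],M[0,1]).round(4),'want',round(p[2]+np.pi/2,4),'x',M[:,0].round(3),'F',np.round(s['wrist_force'],1),'open',s['opening'],'q7',np.round(s['qpos'],2))
if __name__=='__main__': st()
E
python3 st.py
```

```text
t: 1.75
position: [0.5147, 0.1396, 0.2311]
ee_rot: [0.698, -0.113, 0.698, 0.113]
wrist_force: [-0.1, 1.3, -0.2]
opening: 0.0002
t 1.75 pos [0.5147 0.1396 0.2311] blender mm [ 57.6  50.  231.1] yaw tooly 1.8909 want 1.8873 x [-0.001  0.    -1.   ] F [-0.1  1.3 -0.2] open 0.00016024443527519206 q7 [-0.56  0.13  0.23  1.72 -0.03  1.3   1.57]
```

```bash
python3 -m creep '[[0,0,0,0,0,-2.6,1],[0,0,0,0,0,-2.6,1],[0,0,0,0,0,-2.6,1],[0,0,0,0,0,-2.6,1],[0,0,0,0,0,0,1]]'; python3 st.py; python3 -c "
from h import *
snap('scene','s1');crop('s1',260,30,420,180,4,'s1c');snap('wrist','w1')"
```

```text
t: 2.25
position: [0.5119, 0.1409, 0.1241]
ee_rot: [0.696, -0.114, 0.7, 0.114]
wrist_force: [0.4, 0.6, -0.2]
opening: 0.0
t 2.25 pos [0.5119 0.1409 0.1241] blender mm [ 55.3  52.1 124.1] yaw tooly 1.8948 want 1.8873 x [-0.006 -0.002 -1.   ] F [ 0.4  0.6 -0.2] open 2.1923855475705096e-05 q7 [-0.55  0.22  0.22  1.85 -0.05  1.09  1.59]
```

View pics/s1c.png

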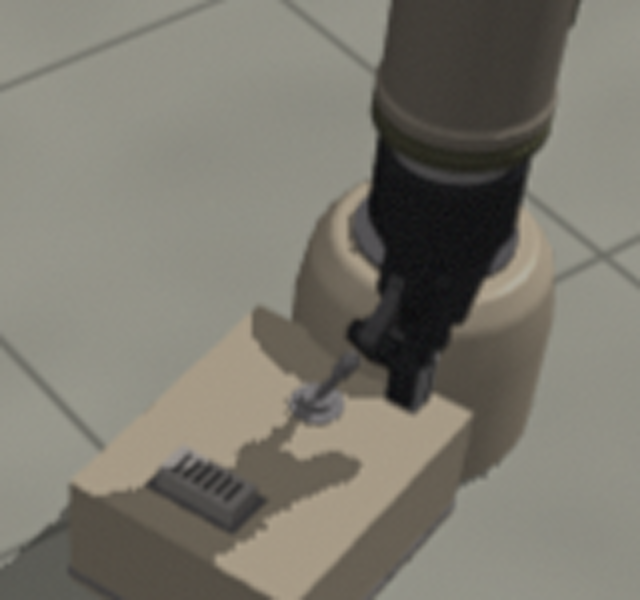

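View pics/w1.png

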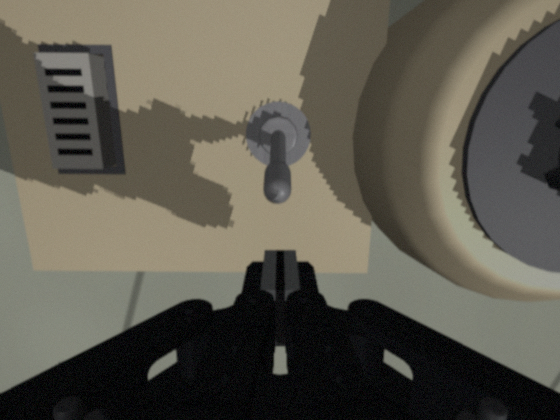

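The wrist view has the toggle tip at (278,190), lined up with the shut fingers at (280,255). Pushing towards the front.

```bash
python3 -m creep '[[0,0,0,-0.5,-0.2,0.1,1],[0,0,0,-0.5,-0.2,0.1,1],[0,0,0,-0.5,-0.2,0,1],[0,0,0,-0.5,-0.2,0,1],[0,0,0,-0.5,-0.16,0,1],[0,0,0,-0.5,-0.16,0,1],[0,0,0,-0.5,-0.16,0,1],[0,0,0,-0.5,-0.16,0,1],[0,0,0,-0.5,-0.16,0,1]]'; python3 st.py; python3 -c "
from h import *
snap('wrist','w2')"
```

```text
t: 3.25
position: [0.4692, 0.124, 0.1293]
ee_rot: [0.698, -0.113, 0.698, 0.113]
wrist_force: [0.9, 1.0, 2.8]
opening: 0.0001
t 3.25 pos [0.4692 0.124  0.1293] blender mm [  9.5  49.4 129.3] yaw tooly 1.893 want 1.8873 x [-0.  0. -1.] F [0.9 1.  2.8] open 0.00014029827088775506 q7 [-0.56  0.11  0.22  1.96 -0.03  1.08  1.56]
```

View pics/w2.png

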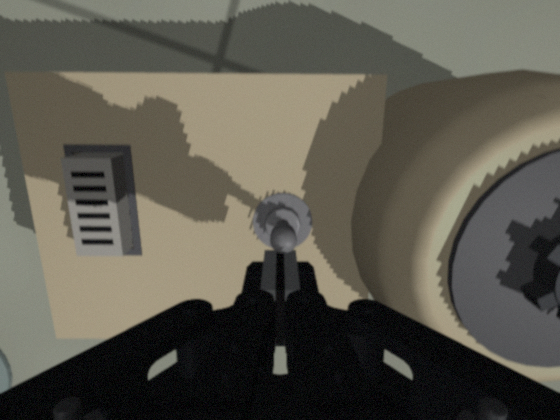

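The tip at (283,235) has tipped about halfway and is touching the fingers. I'll keep pushing.

```bash
python3 -m creep '[[0,0,0,-0.4,-0.13,-0.1,1],[0,0,0,-0.4,-0.13,-0.1,1],[0,0,0,-0.4,-0.13,0,1],[0,0,0,-0.2,-0.07,0,1],[0,0,0,0,0,0,1]]'; python3 st.py; python3 -c "
from h import *
snap('wrist','w3');snap('scene','s3');crop('s3',260,30,420,180,4,'s3c')"
```

```text
t: 3.8
position: [0.4577, 0.1201, 0.1284]
ee_rot: [0.7, -0.113, 0.696, 0.114]
wrist_force: [9.8, 3.1, 1.4]
opening: -0.0001
t 3.8 pos [0.4577 0.1201 0.1284] blender mm [ -2.7  49.2 128.4] yaw tooly 1.8929 want 1.8873 x [ 0.005  0.002 -1.   ] F [9.8 3.1 1.4] open -8.603433516755103e-05 q7 [-0.56  0.08  0.22  1.99 -0.02  1.07  1.56]
```

View pics/w3.png

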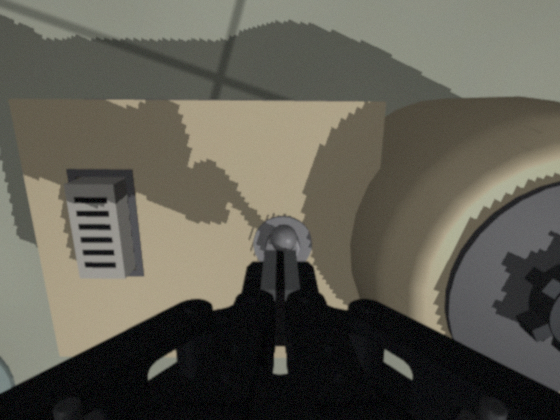

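View pics/s3c.png

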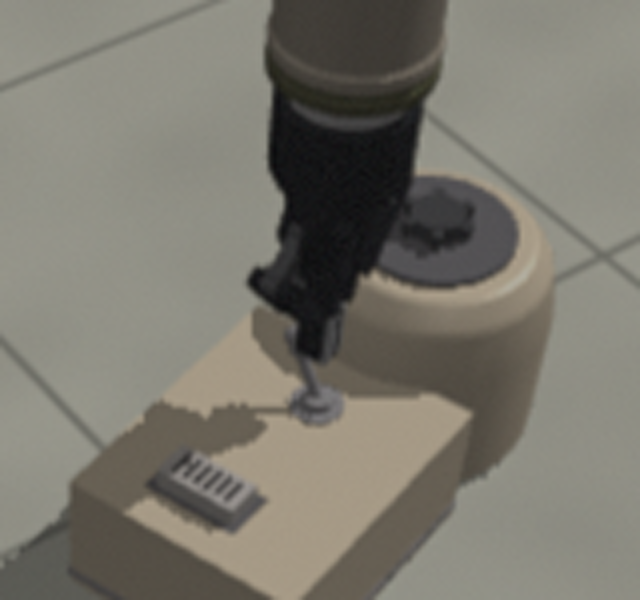

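The force has reached 10 N and the toggle leans to the front, so it's probably at its stop. One small extra push to confirm.

```bash
python3 -m creep '[[0,0,0,-0.3,-0.1,0,1],[0,0,0,0,0,0,1]]'; python3 st.py; python3 -m creep '[[0,0,0,1,0.33,0,1],[0,0,0,2,0.66,0,1],[0,0,0,0,0,4,1],[0,0,0,0,0,4,1],[0,0,0,0,0,0,1]]';python3 st.py; python3 -c "
from h import *
snap('wrist','w4');snap('scene','s4');crop('s4',260,30,420,180,4,'s4c')"
```

```text
t: 4.1
position: [0.4568, 0.1197, 0.1294]
ee_rot: [0.702, -0.113, 0.694, 0.114]
wrist_force: [17.3, 4.1, -0.0]
opening: 0.0
t 4.1 pos [0.4568 0.1197 0.1294] blender mm [ -3.6  49.1 129.4] yaw tooly 1.8929 want 1.8873 x [ 0.01   0.003 -1.   ] F [17.3  4.1 -0. ] open 2.981225192522271e-05 q7 [-0.56  0.07  0.22  2.   -0.02  1.06  1.56]
t: 4.6
position: [0.4846, 0.129, 0.2116]
ee_rot: [0.7, -0.113, 0.696, 0.114]
wrist_force: [0.5, 0.2, -0.8]
opening: 0.0001
t 4.6 pos [0.4846 0.129  0.2116] blender mm [ 25.6  49.3 211.6] yaw tooly 1.8928 want 1.8873 x [ 0.005  0.002 -1.   ] F [ 0.5  0.2 -0.8] open 0.00012959040242893887 q7 [-0.57  0.06  0.22  1.82 -0.02  1.25  1.56]
```

View pics/s4c.png

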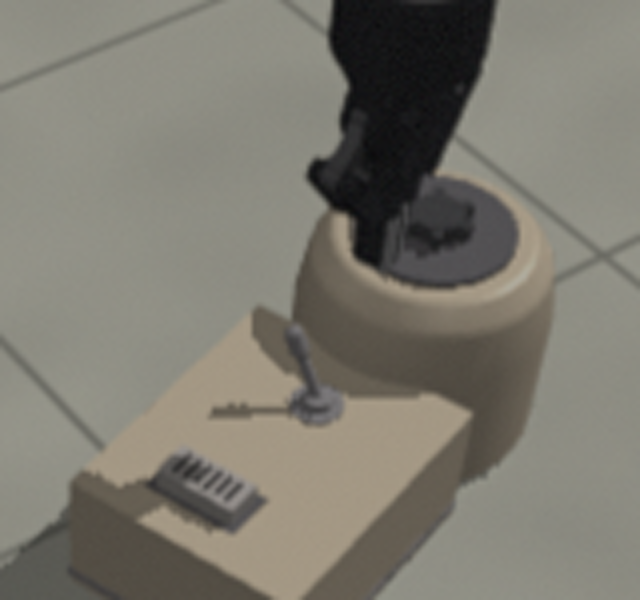

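View pics/w4.png

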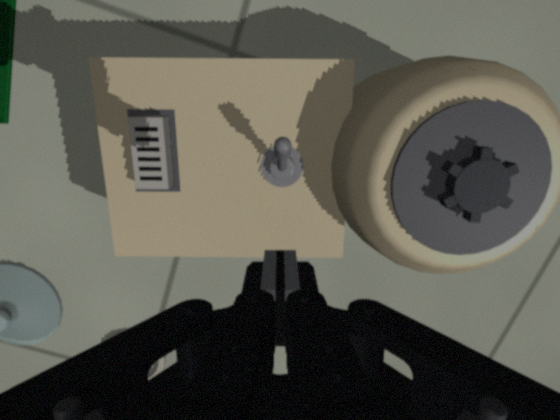

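The toggle is off: its tip in the scene crop is (295,330) and the prediction for fully off was (289,332). Now over the cartridge with the fingers still shut.

```bash
python3 -m creep '[[0,0,0,-0.12,-2.5,0,1],[0,0,0,-0.12,-2.5,0,1],[0,0,0,-0.12,-2.5,-1,1],[-0.002,0.004,-0.005,-0.12,-2.5,-2,1],[0,0,0,0,0,-3,1],[0,0,0,0,0,-2,1],[0,0,0,0,0,0,1]]'; python3 st.py;  python3 -c "
from h import *
snap('wrist','w5');snap('scene','s5');crop('s5',260,30,420,180,4,'s5c')"
```

```text
t: 5.4
position: [0.4749, 0.0278, 0.1236]
ee_rot: [0.694, -0.112, 0.702, 0.111]
wrist_force: [-0.9, -0.1, -0.6]
opening: 0.0002
t 5.4 pos [0.4749 0.0278 0.1236] blender mm [-15.1 -43.8 123.6] yaw tooly 1.8877 want 1.8873 x [-0.011 -0.004 -1.   ] F [-0.9 -0.1 -0.6] open 0.00023574397151374143 q7 [-0.45  0.1   0.32  1.98 -0.03  1.07  1.76]
```

View pics/w5.png

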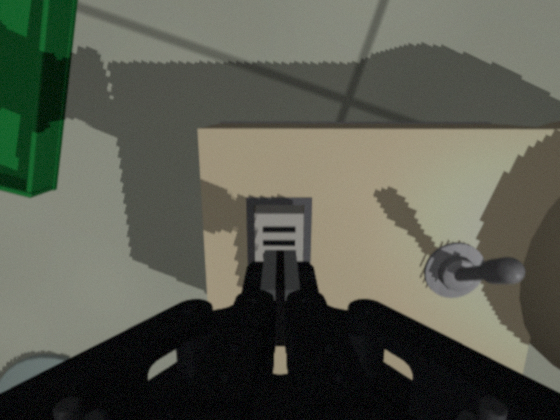

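View pics/s5c.png

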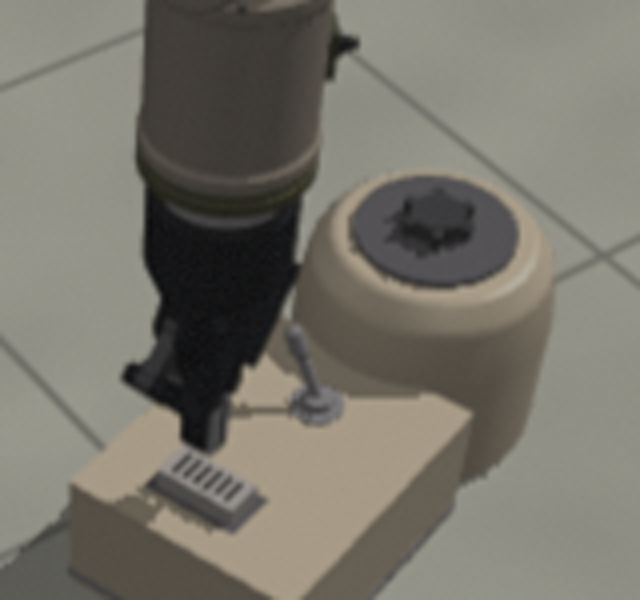

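```bash
python3 -m creep '[[0,0,0,0.4,0.1,0,1],[0,0,0,0,0,0,1],[0,0,0,0,0,0,1]]'; python3 st.py
```

```text
t: 5.8
position: [0.4824, 0.0296, 0.128]
ee_rot: [0.697, -0.112, 0.699, 0.111]
wrist_force: [0.4, 0.2, 0.5]
opening: 0.0
t 5.8 pos [0.4824 0.0296 0.128 ] blender mm [ -7.4 -44.4 128. ] yaw tooly 1.8883 want 1.8873 x [-0.003 -0.002 -1.   ] F [0.4 0.2 0.5] open 7.450550313117825e-07 q7 [-0.45  0.11  0.32  1.97 -0.04  1.08  1.77]
```

```bash
python3 -m creep '[[0,0,0,-0.2,-0.1,-1,1],[0,0,0,0,0,-1,1],[0,0,0,0,0,-0.5,1],[0,0,0,0,0,0,1],[0,0,0,0,0,0,1],[0,0,0,0,0,0,1]]'; python3 st.py;  python3 -m creep '[[0,0,0,0,0,-0.3,1],[0,0,0,0,0,-0.2,1],[0,0,0,0,0,0,1],[0,0,0,0,0,0,1]]'; python3 st.py
```

```text
t: 6.4
position: [0.48, 0.0284, 0.1026]
ee_rot: [0.697, -0.112, 0.7, 0.111]
wrist_force: [-2.1, -0.8, 2.6]
opening: -0.0003
t 6.4 pos [0.48   0.0284 0.1026] blender mm [-10.  -44.8 102.6] yaw tooly 1.888 want 1.8873 x [-0.004 -0.002 -1.   ] F [-2.1 -0.8  2.6] open -0.00026178976343587226 q7 [-0.45  0.14  0.32  2.   -0.05  1.02  1.78]
t: 6.8
position: [0.4799, 0.0284, 0.0975]
ee_rot: [0.697, -0.112, 0.7, 0.111]
wrist_force: [-2.4, -0.3, 3.5]
opening: -0.0001
t 6.8 pos [0.4799 0.0284 0.0975] blender mm [-10.1 -44.8  97.5] yaw tooly 1.8879 want 1.8873 x [-0.004 -0.002 -1.   ] F [-2.4 -0.3  3.5] open -0.00012095911073199796 q7 [-0.45  0.14  0.32  2.   -0.05  1.01  1.78]
```

```bash
python3 -m creep '[[0,0,0,0,0,-0.2,1],[0,0,0,0,0,0,1],[0,0,0,0,0,0,1]]'; python3 st.py;  python3 -m creep '[[0,0,0,0,0,-0.15,1],[0,0,0,0,0,0,1],[0,0,0,0,0,0,1]]'; python3 st.py
```

```text
t: 7.1
position: [0.4799, 0.0284, 0.0954]
ee_rot: [0.697, -0.112, 0.7, 0.111]
wrist_force: [-2.6, -1.6, 4.3]
opening: -0.0002
t 7.1 pos [0.4799 0.0284 0.0954] blender mm [-10.1 -44.8  95.4] yaw tooly 1.888 want 1.8873 x [-0.004 -0.002 -1.   ] F [-2.6 -1.6  4.3] open -0.00021926625030373246 q7 [-0.45  0.15  0.32  2.   -0.05  1.    1.78]
t: 7.4
position: [0.4801, 0.0284, 0.0947]
ee_rot: [0.697, -0.112, 0.7, 0.111]
wrist_force: [-6.9, -0.9, 14.3]
opening: -0.0001
t 7.4 pos [0.4801 0.0284 0.0947] blender mm [-10.  -44.9  94.7] yaw tooly 1.8878 want 1.8873 x [-0.004 -0.002 -1.   ] F [-6.9 -0.9 14.3] open -0.00011080449765743939 q7 [-0.45  0.15  0.32  2.   -0.05  1.    1.78]
```

The force jumped to 14 N at z = 0.0947, which is the bottom stop. Now I release by going straight up, then open and look.

```bash
python3 -m creep '[[0,0,0,0,0,0.5,1],[0,0,0,0,0,1,1],[0,0,0,0,0,1,1],[0,0,0,0,0,2,1],[0,0,0,0,0,3,0.5],[0,0,0,0,0,2,0],[0,0,0,0,0,0,0],[0,0,0,0,0,0,0],[0,0,0,0,0,0,0],[0,0,0,0,0,0,0]]'; python3 st.py;  python3 -c "
from h import *
snap('wrist','w6');snap('scene','s6');crop('s6',260,30,420,180,4,'s6c')"
```

```text
t: 8.4
position: [0.4794, 0.0284, 0.1881]
ee_rot: [0.696, -0.112, 0.7, 0.111]
wrist_force: [-0.2, 0.6, 0.2]
opening: 0.0845
t 8.4 pos [0.4794 0.0284 0.1881] blender mm [-10.6 -44.7 188.1] yaw tooly 1.888 want 1.8873 x [-0.005 -0.002 -1.   ] F [-0.2  0.6  0.2] open 0.08448588404815778 q7 [-0.46  0.04  0.32  1.9  -0.01  1.21  1.75]
```

View pics/w6.png

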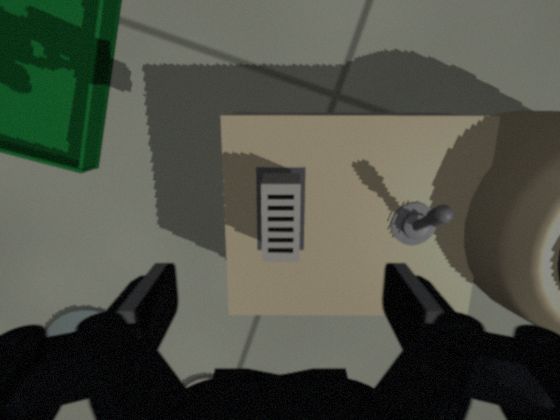

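View pics/s6c.png

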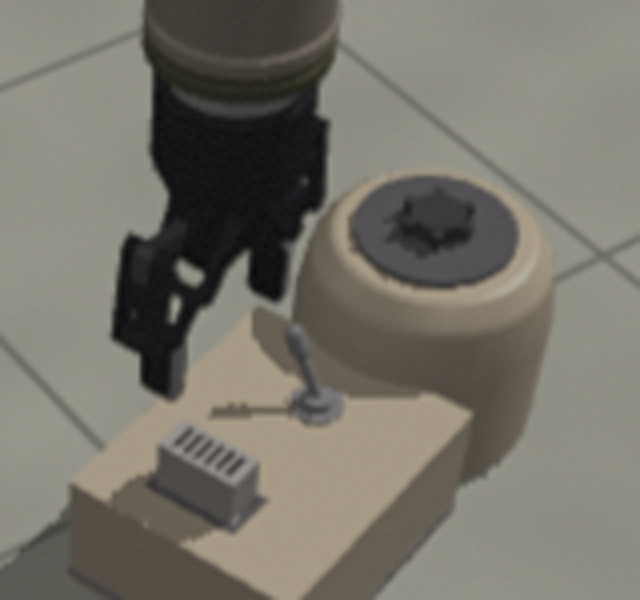

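The cartridge has sprung up and the fingers straddle it in the wrist view (cartridge column 281 against a finger midpoint of 280). Descending to grasp.

```bash
python3 -m creep '[[0.002,-0.005,0,0.05,0,-3,0.3],[0,0,0,0,0,-3,0.3],[0,0,0,0,0,-2,0.3],[0,0,0,0,0,-1.1,0.3],[0,0,0,0,0,0,0.3],[0,0,0,0,0,0,0.3],[0,0,0,0,0,0,0.3]]'; python3 st.py
```

```text
t: 9.2
position: [0.4812, 0.0286, 0.0989]
ee_rot: [0.699, -0.112, 0.697, 0.112]
wrist_force: [-0.9, -0.5, -0.9]
opening: 0.0596
t 9.2 pos [0.4812 0.0286 0.0989] blender mm [ -8.9 -45.1  98.9] yaw tooly 1.888 want 1.8873 x [ 0.003  0.001 -1.   ] F [-0.9 -0.5 -0.9] open 0.05963927436271427 q7 [-0.45  0.14  0.32  2.   -0.05  1.01  1.78]
```

```bash
python3 -m creep '[[0,0,0,-0.1,0,-0.2,0.5],[0,0,0,0,0,0,1],[0,0,0,0,0,0,1],[0,0,0,0,0,0,1],[0,0,0,0,0,0,1],[0,0,0,0,0,0,1],[0,0,0,0,0,0,1]]'; python3 st.py;  python3 -c "
from h import *
snap('wrist','w7');snap('scene','s7');crop('s7',260,30,420,180,4,'s7c')"
```

```text
t: 9.9
position: [0.4795, 0.0285, 0.0959]
ee_rot: [0.699, -0.112, 0.698, 0.112]
wrist_force: [0.3, -0.6, 1.8]
opening: 0.0229
t 9.9 pos [0.4795 0.0285 0.0959] blender mm [-10.5 -44.6  95.9] yaw tooly 1.8881 want 1.8873 x [ 0.001  0.    -1.   ] F [ 0.3 -0.6  1.8] open 0.022924659435998265 q7 [-0.45  0.14  0.32  2.01 -0.05  1.    1.78]
```

View pics/s7c.png

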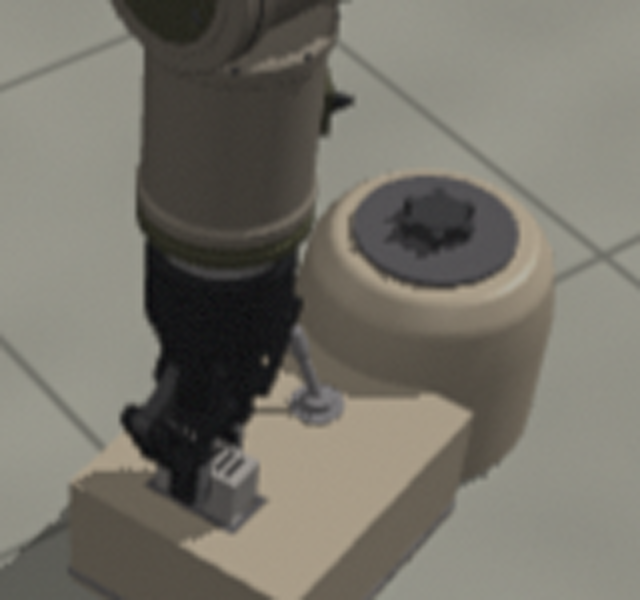

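It's gripped with an opening of 22.9 mm. Lifting straight up slowly.

```bash
python3 -m creep '[[0,0,0,0,0,0.5,1],[0,0,0,0,0,0.5,1],[0,0,0,0,0,0.5,1],[0,0,0,0,0,0.5,1]]'; python3 st.py; python3 -m creep '[[0,0,0,0,0,0.7,1],[0,0,0,0,0,0.7,1],[0,0,0,0,0,0.7,1],[0,0,0,0,0,1,1],[0,0,0,0,0,1,1],[0,0,0,0,0,1.5,1],[0,0,0,0,0,1.5,1],[0,0,0,0,0,1.5,1],[0,0,0,0,0,0,1],[0,0,0,0,0,0,1]]'; python3 st.py;  python3 -c "
from h import *
snap('scene','s8');crop('s8',220,0,420,180,3.3,'s8c');snap('wrist','w8')"
```

```text
t: 10.4
position: [0.4795, 0.0284, 0.1164]
ee_rot: [0.699, -0.112, 0.698, 0.112]
wrist_force: [0.9, 0.1, -0.6]
opening: 0.0231
t 10.4 pos [0.4795 0.0284 0.1164] blender mm [-10.5 -44.7 116.4] yaw tooly 1.8879 want 1.8873 x [ 0.001  0.    -1.   ] F [ 0.9  0.1 -0.6] open 0.0230569575624172 q7 [-0.45  0.11  0.32  1.99 -0.04  1.05  1.77]
t: 11.4
position: [0.4794, 0.0285, 0.2019]
ee_rot: [0.699, -0.112, 0.698, 0.112]
wrist_force: [-0.5, -0.8, -0.8]
opening: 0.0231
t 11.4 pos [0.4794 0.0285 0.2019] blender mm [-10.5 -44.6 201.9] yaw tooly 1.888 want 1.8873 x [ 0.001  0.    -1.   ] F [-0.5 -0.8 -0.8] open 0.02310243308571011 q7 [-0.46  0.02  0.32  1.89 -0.01  1.23  1.74]
```

View pics/s8c.png

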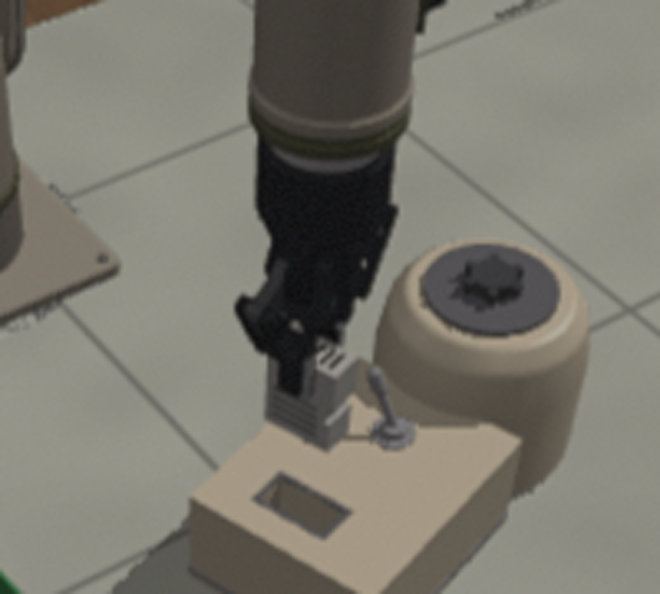

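View pics/w8.png

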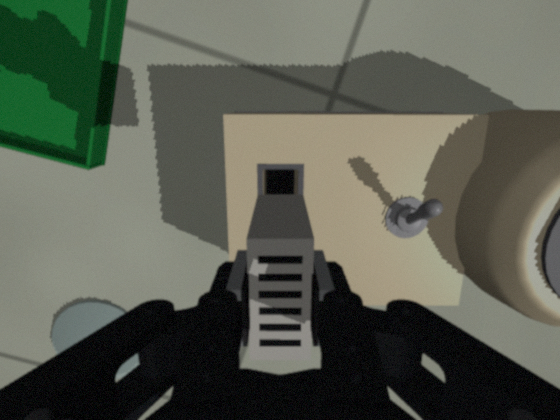

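The cartridge is clear of the well and held square, with the toggle still off. Carrying it to the large tray's centre and squaring it to the tray on the way.

```bash
python3 -m creep '[[0,0,0,-0.2,-0.8,0,1],[0,0,-0.023,-0.5,-2,0,1],[0,0,-0.023,-0.5,-2,0,1],[0,0,-0.023,-0.5,-2.2,0,1],[0,0,-0.023,-0.5,-2.2,0,1],[0,0,-0.023,-0.5,-2.2,0,1],[0,0,-0.023,-0.5,-2.2,0,1],[0,0,-0.023,-0.5,-2.2,0,1],[0,0,-0.023,-0.5,-2.2,0,1],[0,0,-0.023,-0.5,-2.2,0,1],[0,0,-0.023,-0.5,-2.2,0,1],[0,0,-0.023,-0.4,-1.75,0,1],[0,0,-0.023,0,-0.8,0,1],[0,0,0,0,0,0,1],[0,0,0,0,0,0,1],[0,0,0,0,0,0,1]]'; python3 st.py;  python3 -c "
from h import *
snap('scene','s9');snap('top','t9')"
```

```text
t: 13.1
position: [0.4238, -0.2201, 0.2017]
ee_rot: [0.707, -0.015, 0.707, 0.015]
wrist_force: [0.1, 1.1, -0.6]
opening: 0.0227
t 13.1 pos [ 0.4238 -0.2201  0.2017] blender mm [-140.8 -263.5  201.7] yaw tooly 1.6139 want 1.8873 x [ 0.001  0.    -1.   ] F [ 0.1  1.1 -0.6] open 0.02265054467375862 q7 [-0.2   0.    0.59  1.91 -0.    1.23  2.01]
```

View pics/s9.png

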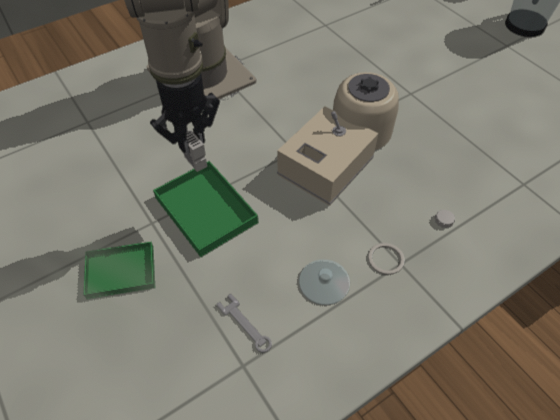

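The cartridge hangs upright over the big tray, and nothing else has moved. Descending.

```bash
python3 -m creep '[[0,0,0,0,0,-1.5,1],[0,0,0,0,0,-3,1],[0,0,0,0,0,-3,1],[0,0,0,0,0,-3,1],[0,0,0,0,0,-2.5,1],[0,0,0,0,0,-1.5,1],[0,0,0,0,0,-0.5,1],[0,0,0,0,0,0,1],[0,0,0,0,0,0,1],[0,0,0,0,0,0,1]]'; python3 st.py; python3 -m creep '[[0,0,0,0,0,-0.3,1],[0,0,0,0,0,-0.2,1],[0,0,0,0,0,0,1],[0,0,0,0,0,0,1]]'; python3 st.py;  python3 -c "
from h import *
snap('scene','s10');crop('s10',100,80,300,260,3.3,'s10c')"
```

```text
t: 14.2
position: [0.4241, -0.2212, 0.0528]
ee_rot: [0.708, -0.015, 0.706, 0.014]
wrist_force: [0.2, -0.4, -0.7]
opening: 0.0231
t 14.2 pos [ 0.4241 -0.2212  0.0528] blender mm [-140.8 -264.7   52.8] yaw tooly 1.6122 want 1.8873 x [ 0.003 -0.    -1.   ] F [ 0.2 -0.4 -0.7] open 0.023083201003711855 q7 [-0.15  0.22  0.59  2.06 -0.16  0.9   2.14]
t: 14.6
position: [0.4233, -0.2211, 0.0468]
ee_rot: [0.707, -0.015, 0.707, 0.014]
wrist_force: [-0.5, -0.2, -0.3]
opening: 0.0234
t 14.6 pos [ 0.4233 -0.2211  0.0468] blender mm [-141.5 -264.3   46.8] yaw tooly 1.612 want 1.8873 x [ 0.001 -0.    -1.   ] F [-0.5 -0.2 -0.3] open 0.02336815973861588 q7 [-0.15  0.23  0.59  2.06 -0.16  0.89  2.14]
```

View pics/s10c.png

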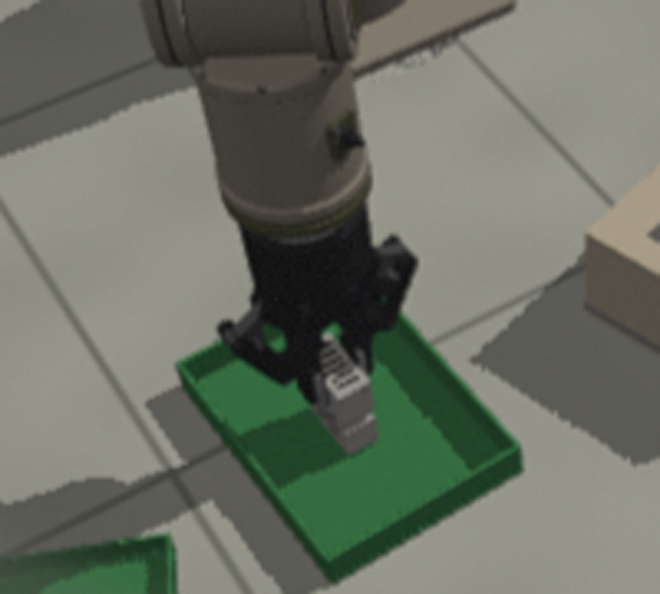

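```bash
python3 -m creep '[[0,0,0,0,0,-0.2,1],[0,0,0,0,0,-0.1,1],[0,0,0,0,0,0,1],[0,0,0,0,0,0,1]]'; python3 st.py; python3 -m creep '[[0,0,0,0,0,-0.15,1],[0,0,0,0,0,0,1],[0,0,0,0,0,0,1]]'; python3 st.py
```

```text
t: 15.05
position: [0.4233, -0.2211, 0.0438]
ee_rot: [0.707, -0.015, 0.707, 0.014]
wrist_force: [-0.1, -0.8, -1.4]
opening: 0.0232
t 15.05 pos [ 0.4233 -0.2211  0.0438] blender mm [-141.5 -264.3   43.8] yaw tooly 1.612 want 1.8873 x [ 0.001 -0.    -1.   ] F [-0.1 -0.8 -1.4] open 0.02316329286317537 q7 [-0.15  0.24  0.59  2.07 -0.17  0.88  2.15]
t: 15.35
position: [0.4235, -0.2211, 0.0424]
ee_rot: [0.707, -0.015, 0.707, 0.014]
wrist_force: [-0.1, -0.2, -0.8]
opening: 0.0231
t 15.35 pos [ 0.4235 -0.2211  0.0424] blender mm [-141.4 -264.4   42.4] yaw tooly 1.612 want 1.8873 x [ 0.001 -0.    -1.   ] F [-0.1 -0.2 -0.8] open 0.023071687670571918 q7 [-0.14  0.24  0.58  2.07 -0.17  0.88  2.15]
```

```bash
python3 -m creep '[[0,0,0,0,0,-0.1,1],[0,0,0,0,0,0,1],[0,0,0,0,0,0,1]]'; python3 -m creep '[[0,0,0,0,0,-0.1,1],[0,0,0,0,0,0,1],[0,0,0,0,0,0,1]]'
```

```text
t: 15.65
position: [0.4235, -0.2212, 0.0423]
ee_rot: [0.707, -0.014, 0.707, 0.015]
wrist_force: [-6.2, 2.9, 16.3]
opening: 0.0229
t: 15.95
position: [0.4236, -0.2212, 0.0422]
ee_rot: [0.707, -0.014, 0.706, 0.015]
wrist_force: [-12.2, 5.2, 33.8]
opening: 0.0228
```

It's resting on the floor (contact at 0.0423). I'll take off the pressure, open, and retreat straight up.

```bash
python3 -m creep '[[0,0,0,0,0,0.17,1],[0,0,0,0,0,0,1],[0,0,0,0,0,0,0.8],[0,0,0,0,0,0,0.6],[0,0,0,0,0,0,0.4],[0,0,0,0,0,0,0.2],[0,0,0,0,0,0,0],[0,0,0,0,0,0,0],[0,0,0,0,0,0,0]]';  python3 -m creep '[[0,0,0,0,0,0.5,0],[0,0,0,0,0,1,0],[0,0,0,0,0,2,0],[0,0,0,0,0,3,0],[0,0,0,0,0,4,0],[0,0,0,0,0,4,0],[0,0,0,0,0,3,0],[0,0,0,0,0,0,0],[0,0,0,0,0,0,0],[0,0,0,0,0,0,0]]'; python3 -c "
from h import *
snap('scene','s11');snap('wrist','w11');snap('top','t11')"
```

```text
t: 16.85
position: [0.4234, -0.2211, 0.042]
ee_rot: [0.707, -0.015, 0.707, 0.014]
wrist_force: [-0.4, -0.6, -0.0]
opening: 0.0854
t: 17.85
position: [0.4229, -0.2209, 0.2164]
ee_rot: [0.707, -0.014, 0.707, 0.015]
wrist_force: [-0.8, 0.7, -0.3]
opening: 0.0855
```

View pics/s11.png

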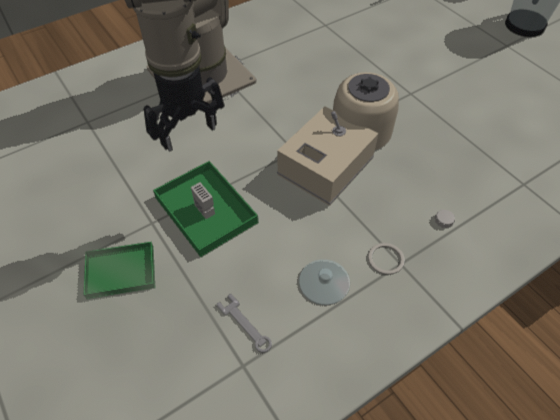

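View pics/w11.png

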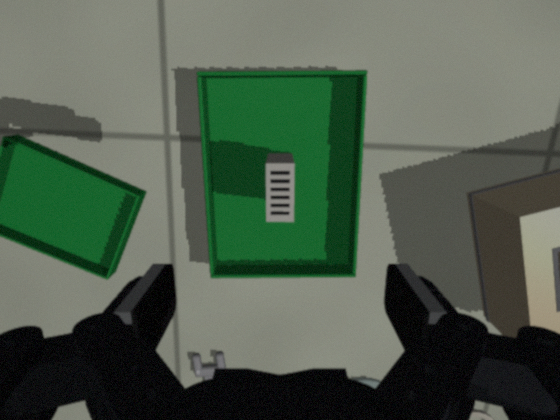

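The cartridge stands upright in the middle of the large tray (scene (203,198), wrist (280,190)). The toggle leans to the front, the bystanders are where they started, and the gripper is clear. Handing in.

```bash
python3 -c "
from rig import ctrl
print(ctrl.sign_off())"
```

```text
the job is handed in; nothing more can be done
None
```

The job is done and handed in at about 18 s of the 58 s allowed; the hand-in gave no verdict.

- **Toggle:** I pushed it to the front with the shut fingers until it reached its stop, where the force rose from 10 to about 18 N. In the later pictures its tip is within about 2 pixels of where fully off should be. I judged this from the pictures, since there is no joint reading.
- **Cartridge release:** I pressed it down to its stop at z = 0.095, and it sprang up when I let go. The measured force at mid-press was about 3.5–4.3 N, less than the stated 8 N, and it jumped to 14 N at the stop.
- **Cartridge placing:** I gripped it (opening 23 mm), lifted it straight out and lowered it to the floor of the larger green tray before opening the fingers. The wrist force briefly reached about 36 N as it touched the floor, so I eased off before letting go.
- **Last check:** The final scene and wrist pictures show the cartridge upright near the tray's centre. The gripper is open and about 17 cm above where it let go. The glass lid, wrench, ring and cap look unmoved by eye. No check failed.

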